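# Put the ruler away from the counter ledge

## Robot

A 7-joint arm with a two-finger parallel gripper is mounted at the origin on the work surface. World frame = base frame: x ahead of the robot, y to its left, z up, the work surface at z = 0. Lengths are in mm, angles in rad, forces in N, time in s.
With the tool pointing down it reaches from about 400 to 850 mm from the base axis. Payload 6.9 kg.
Tool frame: the origin (TCP) lies at the very end of the fingers, on their centre line; the grasp point (between the pads) lies 19 mm behind it; z points along the fingers, y is the line along which they close (so a half turn about z gives the same grasp; the last joint's range is limited). The gripper opens to 85 mm and grips with 20 to 120 N. Pads are 22 mm wide; open, the fingers measure 114 mm over their backs; the gripper's body (76 mm by 85 mm) begins 54 mm behind the grasp point. The pads swing forward as they close: fully open they stand 13 mm farther back than shut.
Start: joints at [1.256, 0.507, -0.238, 1.5, 0.126, 1.149, -0.155], TCP at [255.277, -570.478, 231.275] pointing down, gripper open.
Joint ranges: [-3.08, 3.08], [-0.24, 2.05], [-1.43, 1.35], [0, 2.5], [-1.52, 4.66], [0.17, 1.96], [-2.89, 2.89]. Speed limits (rad/s): [2.39, 2.39, 3.14, 3.14, 3.14, 3.14, 3.14].

## Interface

Orientations are given as a unit quaternion [w, x, y, z].
In Python, from rig import ctrl gives the robot as it stands.
- The arm moves only by the tool move_arm, never from a script. Its argument "increments" is a list of rows, each an object of numbers: "jaw": the opening, from 0 (shut) to 1 (fully open); "dx", "dy", "dz": the shift along the tool's x, y, z in m; "wx", "wy", "wz": the turn, a rotation vector about the tool's x, y, z in degrees. A call has exactly 8 rows; each row is the pose to reach, as a shift and turn from the pose commanded when the call began, along the tool's axes at that moment; what a row does not reach only later rows make up. A row lasts 1/12 s, in which the tool goes at most 41.7 mm and 7.16 degrees, less where a joint would pass 70% of its speed; a pose out of reach is approached as far as the arm can. A call with a gripper value outside its range is refused whole. The fingers move at their own pace and stop on an object; "force" is the grip in N (left out, the last holds). Time passes only in rows, so rows that repeat a pose let the fingers close, or fill a call up. It gives the time, the measured TCP pose, the force, the opening and the grip force at its end, in the units of the state.
- ctrl.state(): the state, without advancing time (a new reading comes with each control period).
- ctrl.get_image(name): name is "scene" or "top" or "wrist"; returns the picture (480x640x3 uint8, red, green, blue); there is no depth.
- ctrl.camera_model(name): a dict with "fx", "fy", "cx", "cy" (pixels), "R" (3x3) and "t" (3): a world point X has camera coordinates R X + t; the wrist camera has in their place "T_tool_cam" (4x4, takes a point from camera to tool coordinates, whose origin is the TCP and whose axes are the flange's). Camera axes: x right, y down, z forward; pixel columns grow to the right and rows downward; lengths in mm; the calibration is good to about 2 mm. A picture is of the moment at which its call begins: read the wrist's pose just before it. camera_model takes no time and is no camera call.
- ctrl.sign_off(): hands the job in; it is judged then, once.
The state is a dict: "clock": time; "q": joint angles; "joint_vel": joint speeds; "joint_efforts": joint torques, N m; "tool_pos": TCP position; "tool_rot": TCP orientation; "force": force on the tool from outside, world axes, zero at the start; "torque": the same for the moment, N m; "grip_width": finger opening in mm; "gripper_force": force on a finger pad.
Only numpy, scipy, OpenCV 4.12 (cv2) and the standard library are available. Lean on these libraries where they do the work, as an engineer would, in place of code of your own. Each camera call takes 0.05 s, during which the arm holds its last target. There are 200 camera calls.

## Task

Put the wooden ruler away in the open drawer. It is too thin to pick up where it lies, so slide it out over the ledge's long edge on the drawer's side until its end sticks out, without letting it fall, then pick it up and lay it down flat on the floor of the drawer's front compartment; then push the drawer fully shut. Leave everything else on the ledge and the desk where it is.

Things in the scene. Friction and masses are not known exactly. Their poses are not given: they have to be found in the camera images.
- ruler_center (a point): centre of the loose wooden ruler, half-way through its thickness: 200 mm long (its x axis), 30 mm wide (y axis), 3 mm thick (z axis, up), 20 g, black tick marks and a brass strip along one long side. It starts flat on the ledge, roughly square to the ledge's long edge (within 0.36 rad), with its nearer end about 20 to 90 mm inside that edge
- ruler_end (a point): middle of the ruler's end nearest to the ledge's long edge: 100 mm from ruler_center along the ruler's -x. This is the end to slide out over the edge
- ruler: the same ruler; origin at the centre of its underside
- ledge: fixed white laminate counter ledge (raised shelf) left of the robot's centre line: 660 mm long (x axis) and 380 mm deep (y axis), 30 mm thick, its upper face 150 mm above the desk, with fixed low office gear on its far (+x) third. Origin at the centre of its footprint on the desk; z up. Its free long edge, towards the drawer unit, runs along x at y = -190 mm; the space beside that edge is free down to the desk
- unit_front (a point): middle of the front edge of the unit's flat top, 140 mm above the desk (axes as the unit, x away from the robot): fixed grey two-drawer stationery unit on the desk to the right, 350 mm deep, 280 mm wide, with an adding machine on its top from 120 mm behind this point. The shut upper drawer's face lies in the plane of this point. The lower drawer is shut and does not move
- drawer (a joint): how far the upper drawer is pulled out, in m: 0 fully shut, 0.15 to 0.185 at the start; it slides along the unit's x (opening towards -x, to the robot), has about 1 N of friction and a little damping, and stays where it is left
- drawer_floor (a point): point on the upper drawer's floor (moves with it), centre of its front compartment; axes as the unit. Compartment: x from -90 mm (front wall) to +95 mm (low partition), 246 mm in y; floor 79 mm above the desk, walls 40 mm above the floor. From above, only the (drawer opening - 6 mm) behind the front wall is clear of the unit's top. The ruler fits lying across, along y
- drawer_front (a point): middle of the outer face of the upper drawer's front panel, which faces -x of the unit: 276 mm wide, 56 mm high, its centre 101 mm above the desk. A lip pull, 90 mm wide in y, stands 12 mm out of the face, 16 to 21 mm above this point; pushing on face or lip shuts the drawer
- table: the desk top, upper face at height 0
- tumbler: loose white plastic tumbler on the ledge, 80 mm across at the rim, 80 mm high, origin under its centre; bystander
- roll_a: loose upright till roll on the ledge, 76 mm across, 79 mm high, origin under its centre; bystander
- roll_b: second till roll like it on the ledge; bystander
- marker: loose grey marker pen with black cap lying on the ledge beside the ruler, 127 x 19 x 14 mm, long along its x, origin under its middle; bystander
- stapler: loose black hand stapler on the desk between ledge and drawer unit, 140 x 38 x 60 mm, origin under its centre; bystander
- note_pad: loose block of white notes on the desk between ledge and drawer, 76 x 76 x 22 mm, origin under its centre; bystander
Not all that is in view belongs to the job. What is meant by the ruler is not red or white, and is the larger of those in its own colour.

How it is judged (in metres and radians):
On the way, in this order (a step that is already met when the one before it is completed fails the run):
1. the ruler lies on the ledge with its end sticking out at least 20 mm past the long edge (y of ruler_end in the frame of ledge below -0.21 m and z of ruler_center in the frame of ledge between 0.148 and 0.156 m and angle between ruler_center's own z axis and vertical below 0.06 rad), for 0.2 s.
2. the ruler lies flat on the floor of the open drawer, let go (z of ruler_center in the frame of drawer_floor between -0.003 and 0.006 m and x of ruler_center in the frame of drawer_floor between -0.09 and 0.1 m and y of ruler_center in the frame of drawer_floor between -0.11 and 0.11 m and angle between ruler_center's own z axis and vertical below 0.06 rad and contact force between ruler and the fingers below 0.05 N and value of joint drawer above 0.08 m), for 0.3 s.
3. the drawer is fully shut (value of joint drawer below 0.006 m), for 0.3 s.
At the end, for the whole second after the job is handed in: the ruler lies flat (within 0.06 rad) at rest on the floor of the upper drawer's front compartment, let go, and the drawer is fully shut (within 6 mm) (z of ruler_center in the frame of drawer_floor between -0.003 and 0.006 m and x of ruler_center in the frame of drawer_floor between -0.09 and 0.1 m and y of ruler_center in the frame of drawer_floor between -0.11 and 0.11 m and angle between ruler_center's own z axis and vertical below 0.06 rad and contact force between ruler and the fingers below 0.05 N and value of joint drawer below 0.006 m and linear speed of ruler below 0.02 m/s); the robot touches nothing.
It fails at once if the ruler fell on the desk (contact force between ruler and table above 0.1 N).
It fails at once if the ruler was dropped from more than about 40 mm, or thrown (linear speed of ruler above 0.9 m/s and contact force between ruler and the fingers below 0.02 N).
It fails at once if something else on the ledge or the desk was moved by more than 30 mm or tipped over (distance of any of tumbler, roll_a, roll_b, marker, stapler, note_pad from where it was at the start of the episode above 0.03 m or angle between any of tumbler, roll_a, roll_b, marker, stapler, note_pad's own z axis and vertical above 0.5 rad).
It also fails if it takes over 72 s, if anything falls off the work surface, if the arm or the gripper's body presses on something with over 40 N, if the wrist force passes 120 N, or if a joint passes its speed limit or range.

## Working session

There is one attempt and no reset: what is moved stays moved. The work goes in short steps, Python scripts to look and compute and a tool call to move; the robot and the scene stay as the last step left them, time stands still between calls to the robot, and variables do not carry over. Pictures are saved under pics/ and viewed, at most 10 in all, crops included, and the job is handed in when it is done.

Besides the shell and the picture viewer there is one more tool, called after "Emit:" by a JSON object that holds its "fn" and its "kwargs", one argument or row to a line. move_arm: Moves the arm, as the interface text tells. Its arguments: {"type":"object","properties":{"increments":{"type":"array","items":{"type":"object","properties":{"jaw":{"type":"number"},"dx":{"type":"number"},"dy":{"type":"number"},"dz":{"type":"number"},"wx":{"type":"number"},"wy":{"type":"number"},"wz":{"type":"number"}}}},"force":{"type":"number"}},"required":["increments"]}

```bash
mkdir -p pics; ls; cat > h.py <<'E'
import numpy as np, cv2
from rig import ctrl
from scipy.spatial.transform import Rotation as Rn
def cam(n):
    m=ctrl.camera_model(n)
    K=np.array([[m['fx'],0,m['cx']],[0,m['fy'],m['cy']],[0,0,1]])
    if n=='wrist':
        s=ctrl.state();w,x,y,z=s['tool_rot'];T=np.eye(4);T[:3,:3]=Rn.from_quat([x,y,z,w]).as_matrix();T[:3,3]=s['tool_pos']
        W=T@np.array(m['T_tool_cam']);R=W[:3,:3].T;return K,R,-R@W[:3,3]
    return K,np.array(m['R']),np.array(m['t'])
def ray(c,px,z):
    K,R,t=c;C=-R.T@t
    p=np.atleast_2d(np.array(px,float));d=np.c_[p,np.ones(len(p))]@np.linalg.inv(K).T@R
    return C+d*((z-C[2])/d[:,2])[:,None]
def proj(c,X):
    K,R,t=c;u=(np.atleast_2d(X)@R.T+t)@K.T;return u[:,:2]/u[:,2:]
def shot(n,f):
    c=cam(n);i=ctrl.get_image(n);cv2.imwrite('pics/'+f,i[:,:,::-1]);return c,i
E
python3 - <<'E'
from h import *
for n in('scene','top'):
    c,i=shot(n,n+'0.png');print(n,-c[1].T@c[2],c[1][2])
s=ctrl.state();print(s)
E
```

```text
pics
scene [1198.23293519  383.90792577  879.67424361] [-0.67601028 -0.18922258 -0.7121832 ]
top [ 346.17241236  180.72380281 1268.59983057] [ 0.09856531 -0.02477826 -0.99482205]
{'clock': 0.1, 'q': array([ 1.25555107,  0.50826659, -0.23750754,  1.50103917,  0.12574996,
        1.14890154, -0.15476256]), 'joint_vel': array([ 8.36825252e-05, -1.84184908e-03,  7.39711162e-06, -2.78050881e-03,
       -1.98109718e-03,  4.07619132e-04,  4.48811943e-04]), 'joint_efforts': array([-4.52562570e-03, -6.21836972e+01, -2.19442852e+00, -2.50205916e+01,
        1.25417099e-02,  7.77497044e-03, -1.43764339e-05]), 'tool_pos': array([ 254.99709711, -570.1200395 ,  230.50564425]), 'tool_rot': array([-7.83337217e-04,  9.77947684e-01,  2.08848435e-01, -2.10837754e-04]), 'force': array([ 0.10618497, -0.14673912, -0.78792777]), 'torque': array([-0.01080627, -0.02650847,  0.00817812]), 'gripper_force': 0.0, 'grip_width': 85.4063517088427}
```

View pics/top0.png

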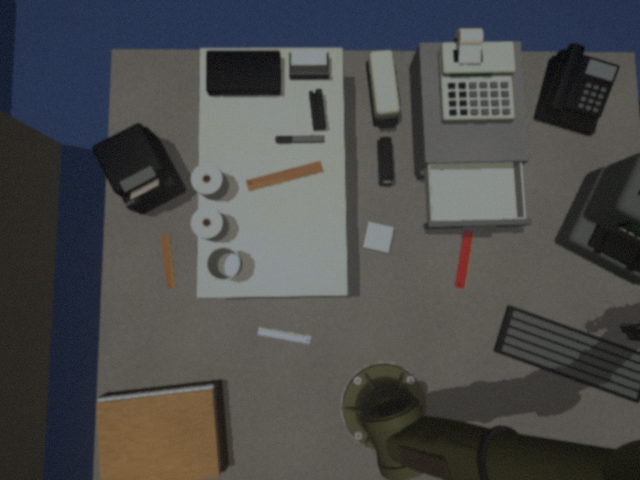

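View pics/scene0.png

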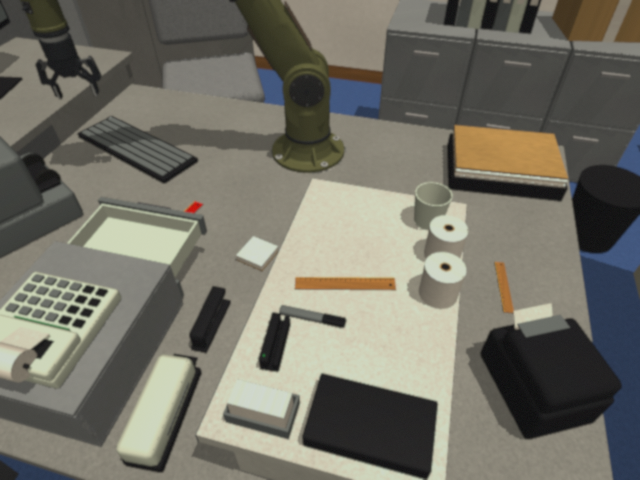

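Ruler candidates in the top view are orange on the ledge (285,176), orange on the desk (168,262), red (464,258) and white (284,335). The task says not red or white and the larger of its colour, so it is the one on the ledge at (285,176). I'll measure it and confirm it in a crop.

```bash
python3 - <<'E'
from h import *
c=cam('top');i=cv2.imread('pics/top0.png');s=cam('scene');j=cv2.imread('pics/scene0.png')
def orange(im):
    h=cv2.cvtColor(im,cv2.COLOR_BGR2HSV);return cv2.inRange(h,(5,120,60),(20,255,255))
for nm,cc,im in(('top',c,i),('scene',s,j)):
    for k in cv2.findContours(orange(im),0,2)[0]:
        if cv2.contourArea(k)<150:continue
        r=cv2.minAreaRect(k);b=cv2.boxPoints(r)
        for z in(153,3):
            P=ray(cc,b,z);print(nm,np.round(r[0]),z,P.mean(0).round(1),np.linalg.norm(P[1]-P[0]).round(),np.linalg.norm(P[2]-P[1]).round(),P[:,:2].round().tolist())
def show(l,px,z):print(l,ray(c,px,z)[:,:2].round(1).tolist())
show('ledge edge',[(348,294),(344,50),(198,296)],150)
show('unit top front corners',[(419,161),(527,161)],140)
show('drawer front top corners out',[(427,227),(528,224)],129)
show('pad',[(379,237)],22);show('stapler',[(386,161)],60)
show('marker',[(276,140),(325,139)],157)
show('rolls',[(207,180),(207,223)],229);show('tumbler',[(224,263)],190)
show('stapl-like',[(318,110)],170)
a=cv2.resize(i[140:215,230:350],None,fx=6,fy=6,interpolation=2)
b=cv2.resize(i[150:235,410:540],None,fx=6,fy=6,interpolation=2)
cv2.imwrite('pics/crop.png',a[:,:]);cv2.imwrite('pics/crop2.png',b)
E
```

```text
top [157. 439.] 153 [-26.5 574.1 153. ] 284.0 203.0 [[64.0, 728.0], [84.0, 445.0], [-118.0, 423.0], [-136.0, 701.0]]
top [157. 439.] 3 [-76.6 626.9   3. ] 322.0 231.0 [[26.0, 801.0], [49.0, 480.0], [-180.0, 455.0], [-201.0, 771.0]]
top [167. 261.] 153 [402.9 561.4 153. ] 16.0 130.0 [[466.0, 579.0], [468.0, 563.0], [340.0, 544.0], [338.0, 560.0]]
top [167. 261.] 3 [410.5 612.6   3. ] 18.0 147.0 [[482.0, 633.0], [485.0, 614.0], [339.0, 593.0], [337.0, 611.0]]
top [284. 176.] 153 [622.2 268.1 153. ] 189.0 21.0 [[608.0, 362.0], [657.0, 179.0], [637.0, 174.0], [587.0, 357.0]]
top [284. 176.] 3 [659.3 279.9   3. ] 215.0 24.0 [[643.0, 387.0], [699.0, 179.0], [676.0, 173.0], [620.0, 380.0]]
scene [345. 283.] 153 [622. 269. 153.] 197.0 26.0 [[636.0, 171.0], [583.0, 361.0], [609.0, 365.0], [660.0, 179.0]]
scene [345. 283.] 3 [503.  245.3   3. ] 238.0 31.0 [[520.0, 127.0], [456.0, 356.0], [487.0, 361.0], [549.0, 137.0]]
scene [504. 287.] 153 [544.8 572.9 153. ] 21.0 130.0 [[486.0, 554.0], [476.0, 573.0], [605.0, 591.0], [613.0, 574.0]]
scene [504. 287.] 3 [410.  611.9   3. ] 26.0 157.0 [[339.0,
[... 731 characters left out ...]
58.0 [[-1727.0, 1171.0], [-1759.0, 1288.0], [-1209.0, 1191.0], [-1182.0, 1092.0]]
scene [586.  20.] 153 [-973.1  885.3  153. ] 274.0 447.0 [[-1156.0, 776.0], [-1228.0, 1041.0], [-785.0, 976.0], [-723.0, 749.0]]
scene [586.  20.] 3 [-1421.3   988.8     3. ] 331.0 540.0 [[-1642.0, 857.0], [-1729.0, 1176.0], [-1195.0, 1098.0], [-1120.0, 824.0]]
ledge edge [[317.0, 106.7], [965.7, 109.7], [315.1, 483.9]]
unit top front corners [[664.2, -86.1], [664.0, -375.0]]
drawer front top corners out [[489.7, -104.9], [496.4, -374.1]]
pad [[474.9, 7.4]]
stapler [[686.9, -11.3]]
marker [[715.5, 289.6], [718.2, 162.3]]
rolls [[593.0, 447.0], [489.1, 445.0]]
tumbler [[395.7, 411.7]]
stapl-like [[791.1, 180.2]]
```

View pics/crop.png

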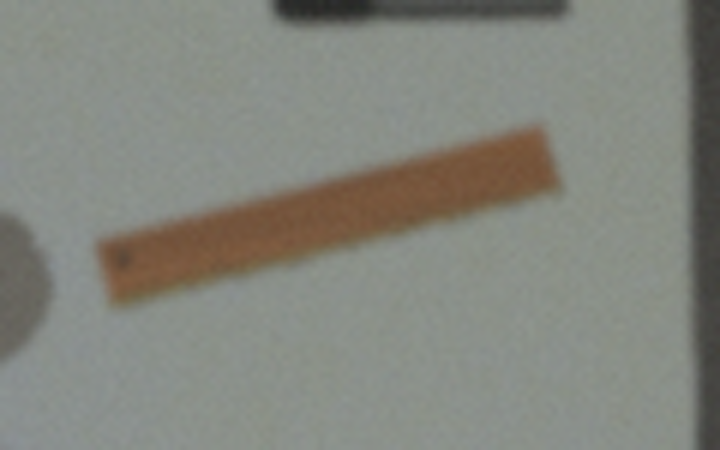

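View pics/crop2.png

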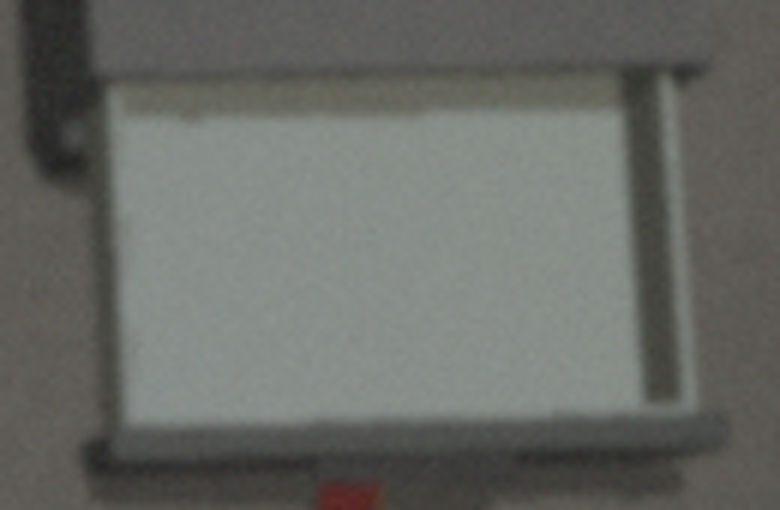

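The crop shows the brass strip along the lower long side and a hole at the left end. With 200x27 mm measured at z=153 from both views, agreeing to 1 mm, this is the ruler. Its centre is (622,268) and its near end (648,174); the ledge edge is at y≈107. The drawer face is at x≈493 and the unit front at 664, so it is open about 170 mm.

```bash
cat >> h.py <<'E'
def go(tx,ty,tz,yaw):
    "tool increments to a world TCP and tool-y heading (deg), tool down"
    s=ctrl.state();w,x,y,z=s['tool_rot'];R=Rn.from_quat([x,y,z,w]);M=R.as_matrix()
    a=np.radians(yaw);Y=np.array([np.cos(a),np.sin(a),0]);Z=np.array([0,0,-1.]);G=np.c_[np.cross(Y,Z),Y,Z]
    d=M.T@(np.array([tx,ty,tz])-s['tool_pos'])/1000;r=np.degrees(Rn.from_matrix(M.T@G).as_rotvec())
    print('go d',d.round(4),'w',r.round(1))
def st():
    s=ctrl.state();w,x,y,z=s['tool_rot'];M=Rn.from_quat([x,y,z,w]).as_matrix()
    print(round(s['clock'],2),np.round(s['tool_pos'],1),'yaw',np.degrees(np.arctan2(M[1,1],M[0,1])).round(1),'tilt',np.degrees(np.arccos(-M[2,2])).round(2),'F',np.round(s['force'],1),'w',round(s['grip_width'],1),'g',round(s['gripper_force'],1),'q',np.round(s['q'],2))
E
python3 - <<'E'
from h import *
st();go(378,-290,270,-39);go(622,268,270,15.3)
print(np.round(ctrl.camera_model('wrist')['T_tool_cam'],2))
E
```

```text
0.1 [ 255.  -570.1  230.5] yaw -65.9 tilt 0.09 F [ 0.1 -0.1 -0.8] w 85.4 g 0.0 q [ 1.26  0.51 -0.24  1.5   0.13  1.15 -0.15]
go d [ 0.2267 -0.2055 -0.0392] w [ -0.1  -0.  -26.9]
go d [ 0.6773 -0.6152 -0.0386] w [ -0.1  -0.1 -81.2]
[[  -0.     -0.95   -0.31   79.41]
 [   1.     -0.     -0.     -0.49]
 [   0.     -0.31    0.95 -141.81]
 [   0.      0.      0.      1.  ]]
```

Emit:
{"fn": "move_arm", "kwargs": {
  "increments": [
    {"dx": 0.028, "dy": -0.026, "dz": -0.005, "wz": -3.4, "jaw": 0},
    {"dx": 0.056, "dy": -0.052, "dz": -0.01, "wz": -6.8, "jaw": 0},
    {"dx": 0.084, "dy": -0.078, "dz": -0.015, "wz": -10.2, "jaw": 0},
    {"dx": 0.112, "dy": -0.104, "dz": -0.02, "wz": -13.6, "jaw": 0},
    {"dx": 0.14, "dy": -0.13, "dz": -0.025, "wz": -17, "jaw": 0},
    {"dx": 0.168, "dy": -0.156, "dz": -0.03, "wz": -20.4, "jaw": 0},
    {"dx": 0.198, "dy": -0.18, "dz": -0.035, "wz": -23.8, "jaw": 0},
    {"dx": 0.227, "dy": -0.205, "dz": -0.04, "wz": -27, "jaw": 0}
  ]
}}

```text
validation failed for argument at $.in...
```

```bash
python3 - <<'E'
from h import *
st();go(500,-10,270,-10);go(622,268,270,15.3)
E
```

```text
0.1 [ 255.  -570.1  230.5] yaw -65.9 tilt 0.09 F [ 0.1 -0.1 -0.8] w 85.4 g 0.0 q [ 1.26  0.51 -0.24  1.5   0.13  1.15 -0.15]
go d [ 0.4524 -0.4112 -0.0389] w [ -0.1  -0.  -55.9]
go d [ 0.6773 -0.6152 -0.0386] w [ -0.1  -0.1 -81.2]
```

Emit:
{"fn": "move_arm", "kwargs": {
  "increments": [
    {"dx": 0.028, "dy": -0.026, "dz": -0.005, "wx": 0.0, "wy": 0.0, "wz": -3.4, "jaw": 0.0},
    {"dx": 0.056, "dy": -0.052, "dz": -0.01, "wx": 0.0, "wy": 0.0, "wz": -6.8, "jaw": 0.0},
    {"dx": 0.084, "dy": -0.078, "dz": -0.015, "wx": 0.0, "wy": 0.0, "wz": -10.2, "jaw": 0.0},
    {"dx": 0.112, "dy": -0.104, "dz": -0.02, "wx": 0.0, "wy": 0.0, "wz": -13.6, "jaw": 0.0},
    {"dx": 0.14, "dy": -0.13, "dz": -0.025, "wx": 0.0, "wy": 0.0, "wz": -17.0, "jaw": 0.0},
    {"dx": 0.168, "dy": -0.156, "dz": -0.03, "wx": 0.0, "wy": 0.0, "wz": -20.4, "jaw": 0.0},
    {"dx": 0.198, "dy": -0.18, "dz": -0.035, "wx": 0.0, "wy": 0.0, "wz": -23.8, "jaw": 0.0},
    {"dx": 0.227, "dy": -0.205, "dz": -0.04, "wx": 0.0, "wy": 0.0, "wz": -27.0, "jaw": 0.0}
  ]
}}

```text
clock: 0.77
tool_pos: [379.0, -288.8, 271.4]
tool_rot: [-0.0, 0.902, 0.433, -0.0]
force: [0.6, -0.3, -0.7]
grip_width: -0.2
gripper_force: 0.0
```

```bash
python3 - <<'E'
from h import *
st();go(500,-10,270,-12)
E
```

```text
0.77 [ 379.  -288.8  271.4] yaw -38.7 tilt 0.02 F [ 0.6 -0.3 -0.7] w -0.2 g 0.0 q [ 0.95  0.26 -0.45  1.8   0.12  1.11 -0.22]
go d [ 0.2932 -0.08    0.0014] w [ -0.    0.  -26.7]
```

Emit:
{"fn": "move_arm", "kwargs": {
  "increments": [
    {"dx": 0.037, "dy": -0.01, "dz": 0.0, "wx": 0.0, "wy": 0.0, "wz": -3.3, "jaw": 0.0},
    {"dx": 0.073, "dy": -0.02, "dz": 0.0, "wx": 0.0, "wy": 0.0, "wz": -6.7, "jaw": 0.0},
    {"dx": 0.11, "dy": -0.03, "dz": 0.0, "wx": 0.0, "wy": 0.0, "wz": -10.0, "jaw": 0.0},
    {"dx": 0.146, "dy": -0.04, "dz": 0.0, "wx": 0.0, "wy": 0.0, "wz": -13.3, "jaw": 0.0},
    {"dx": 0.183, "dy": -0.05, "dz": 0.0, "wx": 0.0, "wy": 0.0, "wz": -16.7, "jaw": 0.0},
    {"dx": 0.22, "dy": -0.06, "dz": 0.0, "wx": 0.0, "wy": 0.0, "wz": -20.0, "jaw": 0.0},
    {"dx": 0.256, "dy": -0.07, "dz": 0.0, "wx": 0.0, "wy": 0.0, "wz": -23.4, "jaw": 0.0},
    {"dx": 0.293, "dy": -0.08, "dz": 0.0, "wx": 0.0, "wy": 0.0, "wz": -26.7, "jaw": 0.0}
  ]
}}

```text
clock: 1.43
tool_pos: [500.6, -10.9, 271.2]
tool_rot: [0.0, 0.777, 0.629, -0.0]
force: [0.1, 0.0, -0.4]
grip_width: 0.1
gripper_force: 0.0
```

```bash
python3 - <<'E'
from h import *
st();go(620,265,270,15)
E
```

```text
1.43 [500.6 -10.9 271.2] yaw -12.1 tilt 0.03 F [ 0.1  0.  -0.4] w 0.1 g 0.0 q [ 0.46  0.32 -0.67  1.75  0.22  1.15 -0.49]
go d [0.2947 0.0592 0.001 ] w [ -0.    0.  -27.1]
```

Emit:
{"fn": "move_arm", "kwargs": {
  "increments": [
    {"dx": 0.037, "dy": 0.007, "dz": 0.0, "wx": 0.0, "wy": 0.0, "wz": -3.4, "jaw": 0.0},
    {"dx": 0.074, "dy": 0.015, "dz": 0.0, "wx": 0.0, "wy": 0.0, "wz": -6.8, "jaw": 0.0},
    {"dx": 0.11, "dy": 0.022, "dz": 0.0, "wx": 0.0, "wy": 0.0, "wz": -10.2, "jaw": 0.0},
    {"dx": 0.147, "dy": 0.03, "dz": 0.0, "wx": 0.0, "wy": 0.0, "wz": -13.6, "jaw": 0.0},
    {"dx": 0.184, "dy": 0.037, "dz": 0.0, "wx": 0.0, "wy": 0.0, "wz": -17.0, "jaw": 0.0},
    {"dx": 0.221, "dy": 0.044, "dz": 0.0, "wx": 0.0, "wy": 0.0, "wz": -20.4, "jaw": 0.0},
    {"dx": 0.258, "dy": 0.052, "dz": 0.0, "wx": 0.0, "wy": 0.0, "wz": -23.8, "jaw": 0.0},
    {"dx": 0.295, "dy": 0.059, "dz": 0.0, "wx": 0.0, "wy": 0.0, "wz": -27.1, "jaw": 0.0}
  ]
}}

```text
clock: 2.1
tool_pos: [621.0, 264.8, 270.6]
tool_rot: [-0.0, 0.609, 0.794, -0.0]
force: [1.7, 0.3, 0.7]
grip_width: -0.2
gripper_force: 0.0
```

```bash
cat >> h.py <<'E'
def ruler(im,c,z=153):
    h=cv2.cvtColor(im,cv2.COLOR_RGB2HSV);m=cv2.inRange(h,(5,110,50),(22,255,255))
    k=max(cv2.findContours(m,0,2)[0],key=cv2.contourArea)
    P=ray(c,k[:,0,:],z)[:,:2].astype(np.float32);r=cv2.minAreaRect(P);b=cv2.boxPoints(r)
    o=b[b[:,1].argsort()];n,f=o[:2].mean(0),o[2:].mean(0)
    print('ruler c',np.round(r[0],1),'size',np.round(r[1],1),'near',n.round(1),'far',f.round(1),'ang',np.degrees(np.arctan2(*(n-f)[::-1])).round(1))
E
python3 - <<'E'
from h import *
st();c,i=shot('wrist','w1.png');ruler(i,c,153);go(622,268,160,15)
E
```

```text
2.1 [621.  264.8 270.6] yaw 15.0 tilt 0.06 F [1.7 0.3 0.7] w -0.2 g 0.0 q [-0.06  0.64 -0.75  1.28  0.43  1.39 -0.52]
ruler c [616.8 287.3] size [ 29.7 160.5] near [637.6 209.8] far [596.  364.8] ang -75.0
go d [-5.900e-03  1.000e-04  1.094e-01] w [-0.  -0.3  0.7]
```

View pics/w1.png

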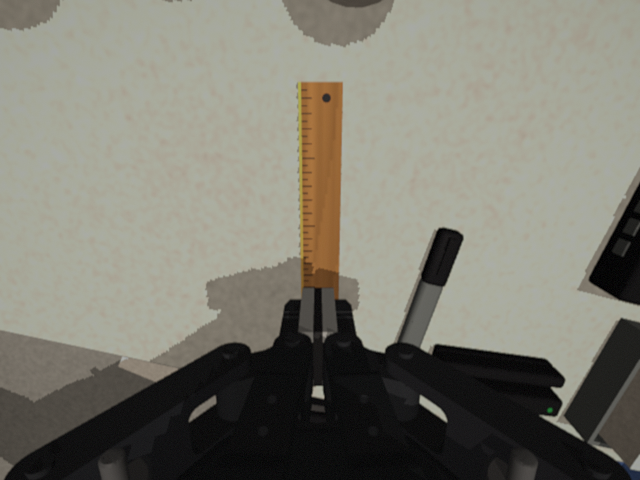

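The wrist view shows the ruler (hole end at (321,82)) square to the tool. The far end is at (596,365), the width 29.7 and the heading -75°, so the centre is (622,268), which agrees. Descending.

Emit:
{"fn": "move_arm", "kwargs": {
  "increments": [
    {"dx": 0.0, "dy": 0.0, "dz": 0.02, "wx": 0.0, "wy": 0.0, "wz": 0.0, "jaw": 0.0},
    {"dx": 0.0, "dy": 0.0, "dz": 0.04, "wx": 0.0, "wy": 0.0, "wz": 0.0, "jaw": 0.0},
    {"dx": 0.0, "dy": 0.0, "dz": 0.06, "wx": 0.0, "wy": 0.0, "wz": 0.0, "jaw": 0.0},
    {"dx": 0.0, "dy": 0.0, "dz": 0.08, "wx": 0.0, "wy": 0.0, "wz": 0.0, "jaw": 0.0},
    {"dx": 0.0, "dy": 0.0, "dz": 0.095, "wx": 0.0, "wy": 0.0, "wz": 0.0, "jaw": 0.0},
    {"dx": 0.0, "dy": 0.0, "dz": 0.105, "wx": 0.0, "wy": 0.0, "wz": 0.0, "jaw": 0.0},
    {"dx": 0.0, "dy": 0.0, "dz": 0.11, "wx": 0.0, "wy": 0.0, "wz": 0.0, "jaw": 0.0},
    {"dx": 0.0, "dy": 0.0, "dz": 0.113, "wx": 0.0, "wy": 0.0, "wz": 0.0, "jaw": 0.0}
  ]
}}

```text
clock: 2.82
tool_pos: [620.3, 263.4, 157.7]
tool_rot: [-0.0, 0.609, 0.793, -0.0]
force: [-0.1, -0.7, 0.5]
grip_width: 0.0
gripper_force: 0.0
```

```bash
python3 -c "
from h import *
st()"
```

```text
2.82 [620.3 263.4 157.7] yaw 14.9 tilt 0.05 F [-0.1 -0.7  0.5] w 0.0 g 0.0 q [-0.05  0.72 -0.72  1.45  0.49  1.15 -0.59]
```

Next, lower in small steps to make contact.

Emit:
{"fn": "move_arm", "kwargs": {
  "increments": [
    {"dx": 0.0, "dy": 0.0, "dz": 0.001, "wx": 0.0, "wy": 0.0, "wz": 0.0, "jaw": 0.0},
    {"dx": 0.0, "dy": 0.0, "dz": 0.002, "wx": 0.0, "wy": 0.0, "wz": 0.0, "jaw": 0.0},
    {"dx": 0.0, "dy": 0.0, "dz": 0.003, "wx": 0.0, "wy": 0.0, "wz": 0.0, "jaw": 0.0},
    {"dx": 0.0, "dy": 0.0, "dz": 0.0035, "wx": 0.0, "wy": 0.0, "wz": 0.0, "jaw": 0.0},
    {"dx": 0.0, "dy": 0.0, "dz": 0.004, "wx": 0.0, "wy": 0.0, "wz": 0.0, "jaw": 0.0},
    {"dx": 0.0, "dy": 0.0, "dz": 0.0045, "wx": 0.0, "wy": 0.0, "wz": 0.0, "jaw": 0.0},
    {"dx": 0.0, "dy": 0.0, "dz": 0.005, "wx": 0.0, "wy": 0.0, "wz": 0.0, "jaw": 0.0},
    {"dx": 0.0, "dy": 0.0, "dz": 0.005, "wx": 0.0, "wy": 0.0, "wz": 0.0, "jaw": 0.0}
  ]
}}

```text
clock: 3.48
tool_pos: [620.4, 263.5, 153.3]
tool_rot: [-0.0, 0.609, 0.793, -0.0]
force: [0.4, 0.6, -0.5]
grip_width: 0.5
gripper_force: 0.0
```

Emit:
{"fn": "move_arm", "kwargs": {
  "increments": [
    {"dx": 0.0, "dy": 0.0, "dz": 0.0005, "wx": 0.0, "wy": 0.0, "wz": 0.0, "jaw": 0.0},
    {"dx": 0.0, "dy": 0.0, "dz": 0.001, "wx": 0.0, "wy": 0.0, "wz": 0.0, "jaw": 0.0},
    {"dx": 0.0, "dy": 0.0, "dz": 0.0015, "wx": 0.0, "wy": 0.0, "wz": 0.0, "jaw": 0.0},
    {"dx": 0.0, "dy": 0.0, "dz": 0.0015, "wx": 0.0, "wy": 0.0, "wz": 0.0, "jaw": 0.0},
    {"dx": 0.0, "dy": 0.0, "dz": 0.0015, "wx": 0.0, "wy": 0.0, "wz": 0.0, "jaw": 0.0},
    {"dx": 0.0, "dy": 0.0, "dz": 0.0015, "wx": 0.0, "wy": 0.0, "wz": 0.0, "jaw": 0.0},
    {"dx": 0.0, "dy": 0.0, "dz": 0.0015, "wx": 0.0, "wy": 0.0, "wz": 0.0, "jaw": 0.0},
    {"dx": 0.0, "dy": 0.0, "dz": 0.0015, "wx": 0.0, "wy": 0.0, "wz": 0.0, "jaw": 0.0}
  ]
}}

```text
clock: 4.15
tool_pos: [620.5, 263.5, 153.2]
tool_rot: [0.0, 0.61, 0.793, 0.0]
force: [-3.1, -2.1, 8.2]
grip_width: 0.0
gripper_force: 4.4
```

In contact at about 8 N. I'll slide 30 mm and check that the ruler follows.

Emit:
{"fn": "move_arm", "kwargs": {
  "increments": [
    {"dx": -0.003, "dy": 0.0, "dz": 0.0003, "wx": 0.0, "wy": 0.0, "wz": 0.0, "jaw": 0.0},
    {"dx": -0.007, "dy": 0.0, "dz": 0.0003, "wx": 0.0, "wy": 0.0, "wz": 0.0, "jaw": 0.0},
    {"dx": -0.011, "dy": 0.0, "dz": 0.0003, "wx": 0.0, "wy": 0.0, "wz": 0.0, "jaw": 0.0},
    {"dx": -0.015, "dy": 0.0, "dz": 0.0003, "wx": 0.0, "wy": 0.0, "wz": 0.0, "jaw": 0.0},
    {"dx": -0.02, "dy": 0.0, "dz": 0.0003, "wx": 0.0, "wy": 0.0, "wz": 0.0, "jaw": 0.0},
    {"dx": -0.025, "dy": 0.0, "dz": 0.0003, "wx": 0.0, "wy": 0.0, "wz": 0.0, "jaw": 0.0},
    {"dx": -0.03, "dy": 0.0, "dz": 0.0003, "wx": 0.0, "wy": 0.0, "wz": 0.0, "jaw": 0.0},
    {"dx": -0.03, "dy": 0.0, "dz": 0.0003, "wx": 0.0, "wy": 0.0, "wz": 0.0, "jaw": 0.0}
  ]
}}

```text
clock: 4.82
tool_pos: [628.9, 235.7, 153.2]
tool_rot: [0.0, 0.609, 0.793, 0.002]
force: [-0.2, 0.6, 7.1]
grip_width: -0.0
gripper_force: 3.7
```

```bash
python3 -c "
from h import *
st();c,i=shot('wrist','w2.png');ruler(i,c)
c,i=shot('scene','s2.png');ruler(i,c)"
```

```text
4.82 [628.9 235.7 153.2] yaw 14.9 tilt 0.22 F [-0.2  0.6  7.1] w -0.0 g 3.7 q [-0.01  0.72 -0.72  1.47  0.49  1.14 -0.55]
ruler c [619.4 281.8] size [ 29.5 114.5] near [634.4 226.5] far [604.4 337.1] ang -74.8
ruler c [ 61.  578.6] size [203.7 275.6] near [ 74.9 441.5] far [ 47.2 715.7] ang -84.2
```

The ruler follows with its heading unchanged. Continue.

Emit:
{"fn": "move_arm", "kwargs": {
  "increments": [
    {"dx": -0.004, "dy": 0.0, "dz": 0.0003, "wx": 0.0, "wy": 0.0, "wz": 0.0, "jaw": 0.0},
    {"dx": -0.01, "dy": 0.0, "dz": 0.0003, "wx": 0.0, "wy": 0.0, "wz": 0.0, "jaw": 0.0},
    {"dx": -0.017, "dy": 0.0, "dz": 0.0003, "wx": 0.0, "wy": 0.0, "wz": 0.0, "jaw": 0.0},
    {"dx": -0.024, "dy": 0.0, "dz": 0.0003, "wx": 0.0, "wy": 0.0, "wz": 0.0, "jaw": 0.0},
    {"dx": -0.031, "dy": 0.0, "dz": 0.0003, "wx": 0.0, "wy": 0.0, "wz": 0.0, "jaw": 0.0},
    {"dx": -0.038, "dy": 0.0, "dz": 0.0003, "wx": 0.0, "wy": 0.0, "wz": 0.0, "jaw": 0.0},
    {"dx": -0.045, "dy": 0.0, "dz": 0.0003, "wx": 0.0, "wy": 0.0, "wz": 0.0, "jaw": 0.0},
    {"dx": -0.05, "dy": 0.0, "dz": 0.0003, "wx": 0.0, "wy": 0.0, "wz": 0.0, "jaw": 0.0}
  ]
}}

```text
clock: 5.58
tool_pos: [641.7, 188.5, 153.2]
tool_rot: [-0.0, 0.609, 0.793, 0.003]
force: [-0.7, 3.7, 8.2]
grip_width: 0.1
gripper_force: 4.0
```

```bash
python3 -c "
from h import *
st();c,i=shot('wrist','w3.png');ruler(i,c)"
```

```text
5.58 [641.7 188.5 153.2] yaw 15.0 tilt 0.3 F [-0.7  3.7  8.2] w 0.1 g 4.0 q [ 0.07  0.71 -0.72  1.48  0.5   1.13 -0.48]
ruler c [632.4 234.6] size [ 29.5 114.2] near [647.1 179.5] far [617.6 289.8] ang -75.1
```

Emit:
{"fn": "move_arm", "kwargs": {
  "increments": [
    {"dx": -0.004, "dy": 0.0, "dz": 0.0003, "wx": 0.0, "wy": 0.0, "wz": 0.0, "jaw": 0.0},
    {"dx": -0.01, "dy": 0.0, "dz": 0.0003, "wx": 0.0, "wy": 0.0, "wz": 0.0, "jaw": 0.0},
    {"dx": -0.017, "dy": 0.0, "dz": 0.0003, "wx": 0.0, "wy": 0.0, "wz": 0.0, "jaw": 0.0},
    {"dx": -0.024, "dy": 0.0, "dz": 0.0003, "wx": 0.0, "wy": 0.0, "wz": 0.0, "jaw": 0.0},
    {"dx": -0.031, "dy": 0.0, "dz": 0.0003, "wx": 0.0, "wy": 0.0, "wz": 0.0, "jaw": 0.0},
    {"dx": -0.037, "dy": 0.0, "dz": 0.0003, "wx": 0.0, "wy": 0.0, "wz": 0.0, "jaw": 0.0},
    {"dx": -0.041, "dy": 0.0, "dz": 0.0003, "wx": 0.0, "wy": 0.0, "wz": 0.0, "jaw": 0.0},
    {"dx": -0.042, "dy": 0.0, "dz": 0.0, "wx": 0.0, "wy": 0.0, "wz": 0.0, "jaw": 0.0}
  ]
}}

```text
clock: 6.3
tool_pos: [652.8, 147.6, 153.2]
tool_rot: [0.0, 0.609, 0.793, 0.003]
force: [0.3, 4.1, 5.5]
grip_width: -0.2
gripper_force: 3.2
```

Emit:
{"fn": "move_arm", "kwargs": {
  "increments": [
    {"dx": 0.0, "dy": 0.0, "dz": -0.003, "wx": 0.0, "wy": 0.0, "wz": 0.0, "jaw": 0.0},
    {"dx": 0.0, "dy": 0.0, "dz": -0.01, "wx": 0.0, "wy": 0.0, "wz": 0.0, "jaw": 0.0},
    {"dx": 0.0, "dy": 0.0, "dz": -0.03, "wx": 0.0, "wy": 0.0, "wz": 0.0, "jaw": 0.0},
    {"dx": 0.0, "dy": 0.0, "dz": -0.05, "wx": 0.0, "wy": 0.0, "wz": 0.0, "jaw": 0.0},
    {"dx": -0.02, "dy": 0.0, "dz": -0.06, "wx": 0.0, "wy": 0.0, "wz": 0.0, "jaw": 0.3},
    {"dx": -0.04, "dy": 0.0, "dz": -0.06, "wx": 0.0, "wy": 0.0, "wz": 0.0, "jaw": 0.7},
    {"dx": -0.06, "dy": 0.0, "dz": -0.06, "wx": 0.0, "wy": 0.0, "wz": 0.0, "jaw": 0.7},
    {"dx": -0.074, "dy": 0.0, "dz": -0.06, "wx": 0.0, "wy": 0.0, "wz": 0.0, "jaw": 0.7}
  ]
}}

```text
clock: 6.97
tool_pos: [671.4, 71.6, 211.5]
tool_rot: [0.001, 0.61, 0.792, -0.0]
force: [0.0, -0.4, -0.4]
grip_width: 48.5
gripper_force: 0.0
```

```bash
python3 -c "
from h import *
st();c,i=shot('wrist','w4.png');ruler(i,c)
c,i=shot('top','t4.png')"
```

```text
6.97 [671.4  71.6 211.5] yaw 14.8 tilt 0.09 F [ 0.  -0.4 -0.4] w 48.5 g 0.0 q [ 0.25  0.68 -0.75  1.38  0.46  1.26 -0.27]
ruler c [661.2 129.1] size [ 31.  151.5] near [680.5  55.8] far [641.9 202.4] ang -75.2
```

View pics/w4.png

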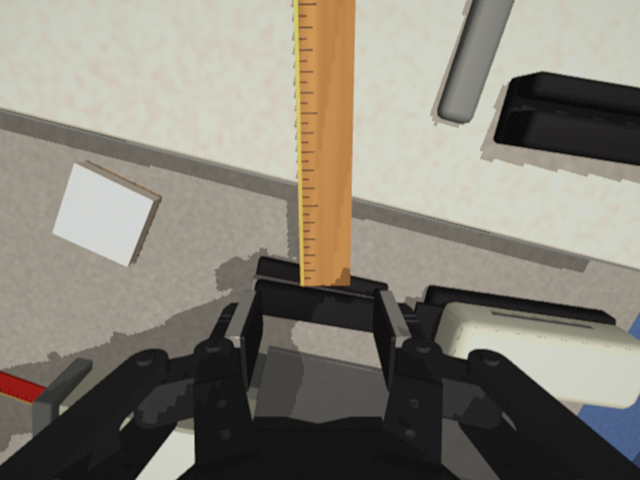

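The near end is at (680,56), about 50 mm past the edge (edge at pixel (352,205)). Next: move to 28 mm in from the end and descend with the ruler about 11 mm above the fingertips.

```bash
python3 -c "
from h import *
c,i=shot('wrist','w5.png');print(ray(c,[(352,203),(180,158),(500,243)],150).round(1))
st();go(673.3,82.8,140,14.9)"
```

```text
[[682.7 107.8 150. ]
 [583.8 108.2 150. ]
 [774.4 106.6 150. ]]
7.12 [670.9  72.8 210.9] yaw 14.8 tilt 0.04 F [ 0.6  1.2 -0.3] w 60.0 g 0.0 q [ 0.25  0.68 -0.75  1.38  0.46  1.26 -0.27]
go d [0.0091 0.0049 0.0709] w [-0.   0.  -0.1]
```

Emit:
{"fn": "move_arm", "kwargs": {
  "increments": [
    {"dx": 0.009, "dy": 0.005, "dz": 0.0, "wx": 0.0, "wy": 0.0, "wz": 0.0, "jaw": 0.7},
    {"dx": 0.009, "dy": 0.005, "dz": 0.01, "wx": 0.0, "wy": 0.0, "wz": 0.0, "jaw": 0.7},
    {"dx": 0.009, "dy": 0.005, "dz": 0.025, "wx": 0.0, "wy": 0.0, "wz": 0.0, "jaw": 0.7},
    {"dx": 0.009, "dy": 0.005, "dz": 0.04, "wx": 0.0, "wy": 0.0, "wz": 0.0, "jaw": 0.7},
    {"dx": 0.009, "dy": 0.005, "dz": 0.055, "wx": 0.0, "wy": 0.0, "wz": 0.0, "jaw": 0.7},
    {"dx": 0.009, "dy": 0.005, "dz": 0.065, "wx": 0.0, "wy": 0.0, "wz": 0.0, "jaw": 0.7},
    {"dx": 0.009, "dy": 0.005, "dz": 0.07, "wx": 0.0, "wy": 0.0, "wz": 0.0, "jaw": 0.7},
    {"dx": 0.009, "dy": 0.005, "dz": 0.071, "wx": 0.0, "wy": 0.0, "wz": 0.0, "jaw": 0.7}
  ]
}}

```text
clock: 7.78
tool_pos: [672.6, 85.1, 138.9]
tool_rot: [-0.001, 0.609, 0.793, -0.001]
force: [-0.2, -0.5, -0.2]
grip_width: 59.5
gripper_force: 0.0
```

Emit:
{"fn": "move_arm", "kwargs": {
  "force": 40,
  "increments": [
    {"dx": 0.0, "dy": 0.0, "dz": 0.0, "wx": 0.0, "wy": 0.0, "wz": 0.0, "jaw": 0.55},
    {"dx": 0.0, "dy": 0.0, "dz": 0.0, "wx": 0.0, "wy": 0.0, "wz": 0.0, "jaw": 0.5},
    {"dx": 0.0, "dy": 0.0, "dz": 0.0, "wx": 0.0, "wy": 0.0, "wz": 0.0, "jaw": 0.45},
    {"dx": 0.0, "dy": 0.0, "dz": 0.0, "wx": 0.0, "wy": 0.0, "wz": 0.0, "jaw": 0.4},
    {"dx": 0.0, "dy": 0.0, "dz": 0.0, "wx": 0.0, "wy": 0.0, "wz": 0.0, "jaw": 0.36},
    {"dx": 0.0, "dy": 0.0, "dz": 0.0, "wx": 0.0, "wy": 0.0, "wz": 0.0, "jaw": 0.3},
    {"dx": 0.0, "dy": 0.0, "dz": 0.0, "wx": 0.0, "wy": 0.0, "wz": 0.0, "jaw": 0.25},
    {"dx": 0.0, "dy": 0.0, "dz": 0.0, "wx": 0.0, "wy": 0.0, "wz": 0.0, "jaw": 0.25}
  ]
}}

```text
clock: 8.45
tool_pos: [673.6, 84.1, 140.6]
tool_rot: [0.0, 0.609, 0.793, 0.0]
force: [-0.1, -0.7, 1.7]
grip_width: 28.2
gripper_force: 39.2
```

```bash
python3 -c "
from h import *
st();c,i=shot('wrist','w6.png');ruler(i,c)"
```

```text
8.45 [673.6  84.1 140.6] yaw 14.9 tilt 0.04 F [-0.1 -0.7  1.7] w 28.2 g 39.2 q [ 0.22  0.74 -0.72  1.46  0.51  1.13 -0.33]
ruler c [662.5 126. ] size [ 30.4 142.7] near [681.5  57.2] far [643.6 194.9] ang -74.6
```

View pics/w6.png

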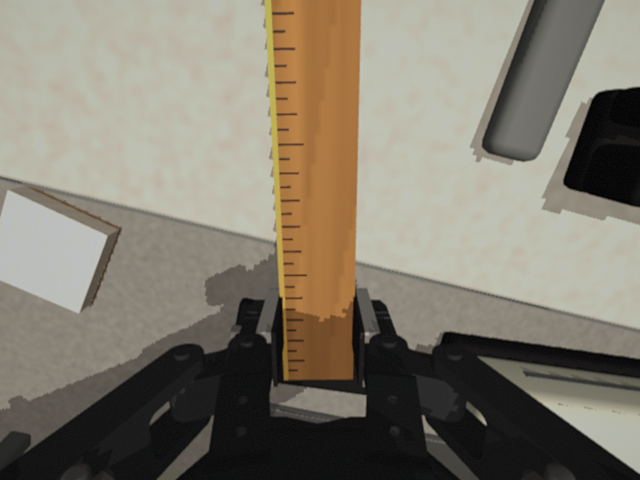

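Gripped at 39 N, width 28 mm. Lifting, and computing the drawer pose from the top picture.

Emit:
{"fn": "move_arm", "kwargs": {
  "increments": [
    {"dx": 0.0, "dy": 0.0, "dz": -0.003, "wx": 0.0, "wy": 0.0, "wz": 0.0, "jaw": 0.25},
    {"dx": 0.0, "dy": 0.0, "dz": -0.008, "wx": 0.0, "wy": 0.0, "wz": 0.0, "jaw": 0.25},
    {"dx": 0.0, "dy": 0.0, "dz": -0.016, "wx": 0.0, "wy": 0.0, "wz": 0.0, "jaw": 0.25},
    {"dx": 0.0, "dy": 0.0, "dz": -0.026, "wx": 0.0, "wy": 0.0, "wz": 0.0, "jaw": 0.25},
    {"dx": 0.0, "dy": 0.0, "dz": -0.038, "wx": 0.0, "wy": 0.0, "wz": 0.0, "jaw": 0.25},
    {"dx": 0.0, "dy": 0.0, "dz": -0.05, "wx": 0.0, "wy": 0.0, "wz": 0.0, "jaw": 0.25},
    {"dx": 0.0, "dy": 0.0, "dz": -0.06, "wx": 0.0, "wy": 0.0, "wz": 0.0, "jaw": 0.25},
    {"dx": 0.0, "dy": 0.0, "dz": -0.065, "wx": 0.0, "wy": 0.0, "wz": 0.0, "jaw": 0.25}
  ]
}}

```text
clock: 9.17
tool_pos: [674.0, 84.5, 207.7]
tool_rot: [0.001, 0.609, 0.793, 0.001]
force: [0.5, 1.0, 1.1]
grip_width: 28.5
gripper_force: 39.4
```

```bash
python3 -c "
from h import *
st();c=cam('top');s=cam('wrist')
print('right floor edge',ray(c,[(514.3,168.5),(517,217)],79).round(1)[:,:2])
print('front wall floor / panel inner',ray(c,[(430,220.5),(516,218)],79).round(1)[:,:2],ray(c,[(430,220.5),(524,218)],119).round(1)[:,:2])
print('left wall top outer/inner',ray(c,[(426.5,164),(428,170),(430,220)],119).round(1)[:,:2])
c,i=shot('wrist','w7.png');print('w');ruler(i,c,216)
go(585,-307,210,0)
"
```

```text
9.17 [674.   84.5 207.7] yaw 14.9 tilt 0.16 F [0.5 1.  1.1] w 28.5 g 39.4 q [ 0.23  0.69 -0.74  1.37  0.47  1.26 -0.28]
right floor edge [[ 659.7 -368. ]
 [ 522.7 -368.7]]
front wall floor / panel inner [[ 513.9 -126.3]
 [ 519.9 -365.8]] [[ 508.3 -116. ]
 [ 514.  -369. ]]
left wall top outer/inner [[ 661.9 -111.2]
 [ 645.4 -114.7]
 [ 509.6 -116. ]]
w
ruler c [662.8 125.5] size [ 31.5 147.2] near [683.   54.7] far [642.6 196.2] ang -74.1
go d [-0.3555 -0.1868 -0.0026] w [ 0.2 -0.  14.9]
```

Emit:
{"fn": "move_arm", "kwargs": {
  "increments": [
    {"dx": -0.01, "dy": -0.005, "dz": 0.0, "wx": 0.0, "wy": 0.0, "wz": 0.5, "jaw": 0.25},
    {"dx": -0.03, "dy": -0.016, "dz": 0.0, "wx": 0.0, "wy": 0.0, "wz": 1.3, "jaw": 0.25},
    {"dx": -0.055, "dy": -0.029, "dz": 0.0, "wx": 0.0, "wy": 0.0, "wz": 2.3, "jaw": 0.25},
    {"dx": -0.08, "dy": -0.042, "dz": 0.0, "wx": 0.0, "wy": 0.0, "wz": 3.4, "jaw": 0.25},
    {"dx": -0.105, "dy": -0.055, "dz": 0.0, "wx": 0.0, "wy": 0.0, "wz": 4.5, "jaw": 0.25},
    {"dx": -0.13, "dy": -0.068, "dz": 0.0, "wx": 0.0, "wy": 0.0, "wz": 5.5, "jaw": 0.25},
    {"dx": -0.155, "dy": -0.081, "dz": 0.0, "wx": 0.0, "wy": 0.0, "wz": 6.5, "jaw": 0.25},
    {"dx": -0.18, "dy": -0.094, "dz": 0.0, "wx": 0.0, "wy": 0.0, "wz": 7.5, "jaw": 0.25}
  ]
}}

```text
clock: 9.88
tool_pos: [627.5, -116.5, 204.4]
tool_rot: [-0.0, 0.661, 0.751, -0.001]
force: [-0.6, 0.3, -0.2]
grip_width: 28.4
gripper_force: 39.4
```

```bash
python3 -c "
from h import *
st();go(585,-312,210,-1)
"
```

```text
9.88 [ 627.5 -116.5  204.4] yaw 7.3 tilt 0.09 F [-0.6  0.3 -0.2] w 28.4 g 39.4 q [ 0.56  0.62 -0.73  1.5   0.43  1.19 -0.11]
go d [-0.1885 -0.067  -0.0055] w [-0.1  0.   8.3]
```

Emit:
{"fn": "move_arm", "kwargs": {
  "increments": [
    {"dx": -0.025, "dy": -0.009, "dz": -0.001, "wx": 0.0, "wy": 0.0, "wz": 1.1, "jaw": 0.25},
    {"dx": -0.05, "dy": -0.018, "dz": -0.002, "wx": 0.0, "wy": 0.0, "wz": 2.2, "jaw": 0.25},
    {"dx": -0.075, "dy": -0.027, "dz": -0.003, "wx": 0.0, "wy": 0.0, "wz": 3.3, "jaw": 0.25},
    {"dx": -0.1, "dy": -0.036, "dz": -0.004, "wx": 0.0, "wy": 0.0, "wz": 4.4, "jaw": 0.25},
    {"dx": -0.125, "dy": -0.045, "dz": -0.005, "wx": 0.0, "wy": 0.0, "wz": 5.5, "jaw": 0.25},
    {"dx": -0.15, "dy": -0.054, "dz": -0.006, "wx": 0.0, "wy": 0.0, "wz": 6.6, "jaw": 0.25},
    {"dx": -0.175, "dy": -0.062, "dz": -0.006, "wx": 0.0, "wy": 0.0, "wz": 7.7, "jaw": 0.25},
    {"dx": -0.188, "dy": -0.067, "dz": -0.006, "wx": 0.0, "wy": 0.0, "wz": 8.3, "jaw": 0.25}
  ]
}}

```text
clock: 10.55
tool_pos: [584.3, -314.2, 210.1]
tool_rot: [-0.0, 0.715, 0.699, -0.001]
force: [0.6, -1.4, -1.2]
grip_width: 28.4
gripper_force: 39.4
```

```bash
python3 -c "
from h import *
c,i=shot('wrist','w8.png');st();ruler(i,cam('wrist'),221)
"
```

```text
10.6 [ 583.6 -316.2  209.8] yaw -1.4 tilt 0.23 F [-0.9 -2.1 -0. ] w 28.6 g 39.4 q [ 0.83  0.65 -0.69  1.41  0.42  1.23  0.08]
ruler c [ 584.9 -273.1] size [144.   30.6] near [ 583.2 -345.1] far [ 586.6 -201.1] ang -91.3
```

View pics/w8.png

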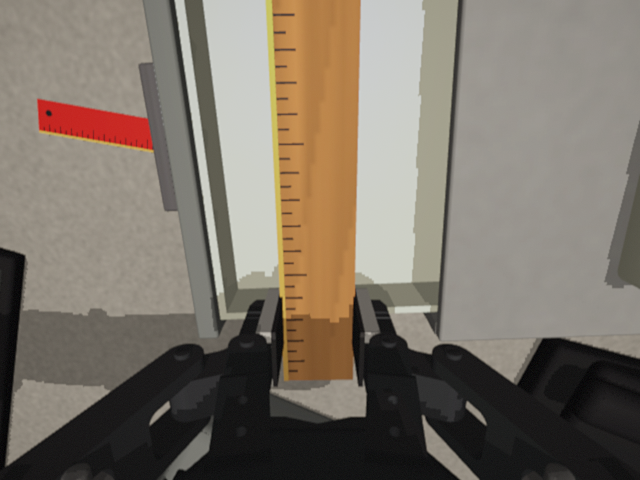

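```bash
python3 -c "
from h import *
st();c=cam('wrist')
for l,p,z in(('wall top inner/outer',[(405,306),(405,314)],119),('floor edge',[(400,286)],79),('panel end',[(208,337)],129),('unit corner',[(440,337)],140),('panel top outer',[(147,0),(205,337)],129),('panel inner',[(205,200)],119),('unit edge',[(462,0),(438,337)],140)): print(l,ray(c,p,z)[:,:2].round(1).tolist())
"
```

```text
10.6 [ 583.6 -316.2  209.8] yaw -1.4 tilt 0.23 F [-0.9 -2.1 -0. ] w 28.6 g 39.4 q [ 0.83  0.65 -0.69  1.41  0.42  1.23  0.08]
wall top inner/outer [[645.6, -366.8], [646.0, -373.4]]
floor edge [[650.7, -370.5]]
panel end [[503.8, -382.8]]
unit corner [[665.1, -379.2]]
panel top outer [[496.0, -173.8], [501.6, -382.8]]
panel inner [[510.5, -285.5]]
unit edge [[660.6, -181.1], [663.8, -379.2]]
```

Emit:
{"fn": "move_arm", "kwargs": {
  "increments": [
    {"dx": 0.0, "dy": 0.0, "dz": 0.01, "wx": 0.0, "wy": 0.0, "wz": 0.0, "jaw": 0.25},
    {"dx": 0.0, "dy": 0.0, "dz": 0.025, "wx": 0.0, "wy": 0.0, "wz": 0.0, "jaw": 0.25},
    {"dx": 0.0, "dy": 0.0, "dz": 0.04, "wx": 0.0, "wy": 0.0, "wz": 0.0, "jaw": 0.25},
    {"dx": 0.0, "dy": 0.0, "dz": 0.055, "wx": 0.0, "wy": 0.0, "wz": 0.0, "jaw": 0.25},
    {"dx": 0.0, "dy": 0.0, "dz": 0.07, "wx": 0.0, "wy": 0.0, "wz": 0.0, "jaw": 0.25},
    {"dx": 0.0, "dy": 0.0, "dz": 0.085, "wx": 0.0, "wy": 0.0, "wz": 0.0, "jaw": 0.25},
    {"dx": 0.0, "dy": 0.0, "dz": 0.097, "wx": 0.0, "wy": 0.0, "wz": 0.0, "jaw": 0.25},
    {"dx": 0.0, "dy": 0.0, "dz": 0.105, "wx": 0.0, "wy": 0.0, "wz": 0.0, "jaw": 0.25}
  ]
}}

```text
clock: 11.27
tool_pos: [586.2, -307.1, 104.2]
tool_rot: [-0.001, 0.712, 0.702, 0.0]
force: [-0.2, -0.2, -0.2]
grip_width: 28.5
gripper_force: 39.4
```

```bash
python3 -c "
from h import *
st();go(585,-315,82,-1)
"
```

```text
11.27 [ 586.2 -307.1  104.2] yaw -0.8 tilt 0.15 F [-0.2 -0.2 -0.2] w 28.5 g 39.4 q [ 0.81  0.74 -0.65  1.55  0.5   1.02  0.01]
go d [-0.008  -0.0011  0.0222] w [-0.1 -0.1  0.2]
```

Emit:
{"fn": "move_arm", "kwargs": {
  "increments": [
    {"dx": -0.003, "dy": 0.0, "dz": 0.003, "wx": 0.0, "wy": 0.0, "wz": 0.0, "jaw": 0.25},
    {"dx": -0.006, "dy": 0.0, "dz": 0.007, "wx": 0.0, "wy": 0.0, "wz": 0.0, "jaw": 0.25},
    {"dx": -0.007, "dy": 0.0, "dz": 0.011, "wx": 0.0, "wy": 0.0, "wz": 0.0, "jaw": 0.25},
    {"dx": -0.007, "dy": 0.0, "dz": 0.015, "wx": 0.0, "wy": 0.0, "wz": 0.0, "jaw": 0.25},
    {"dx": -0.007, "dy": 0.0, "dz": 0.018, "wx": 0.0, "wy": 0.0, "wz": 0.0, "jaw": 0.25},
    {"dx": -0.007, "dy": 0.0, "dz": 0.02, "wx": 0.0, "wy": 0.0, "wz": 0.0, "jaw": 0.25},
    {"dx": -0.007, "dy": 0.0, "dz": 0.021, "wx": 0.0, "wy": 0.0, "wz": 0.0, "jaw": 0.25},
    {"dx": -0.007, "dy": 0.0, "dz": 0.021, "wx": 0.0, "wy": 0.0, "wz": 0.0, "jaw": 0.25}
  ]
}}

```text
clock: 11.93
tool_pos: [586.5, -316.0, 85.1]
tool_rot: [-0.0, 0.713, 0.702, 0.0]
force: [-0.1, -0.7, -0.4]
grip_width: 28.4
gripper_force: 39.4
```

Emit:
{"fn": "move_arm", "kwargs": {
  "increments": [
    {"dx": 0.0, "dy": 0.0, "dz": 0.0, "wx": 0.0, "wy": 0.0, "wz": 0.0, "jaw": 0.36},
    {"dx": 0.0, "dy": 0.0, "dz": 0.0, "wx": 0.0, "wy": 0.0, "wz": 0.0, "jaw": 0.45},
    {"dx": 0.0, "dy": 0.0, "dz": 0.0, "wx": 0.0, "wy": 0.0, "wz": 0.0, "jaw": 0.5},
    {"dx": 0.0, "dy": 0.0, "dz": 0.0, "wx": 0.0, "wy": 0.0, "wz": 0.0, "jaw": 0.55},
    {"dx": 0.0, "dy": 0.0, "dz": 0.0, "wx": 0.0, "wy": 0.0, "wz": 0.0, "jaw": 0.6},
    {"dx": 0.0, "dy": 0.0, "dz": 0.0, "wx": 0.0, "wy": 0.0, "wz": 0.0, "jaw": 0.6},
    {"dx": 0.0, "dy": 0.0, "dz": 0.0, "wx": 0.0, "wy": 0.0, "wz": 0.0, "jaw": 0.6},
    {"dx": 0.0, "dy": 0.0, "dz": 0.0, "wx": 0.0, "wy": 0.0, "wz": 0.0, "jaw": 0.6}
  ]
}}

```text
clock: 12.6
tool_pos: [586.5, -316.1, 85.2]
tool_rot: [0.0, 0.713, 0.702, 0.0]
force: [-0.9, -0.1, -0.8]
grip_width: 51.5
gripper_force: 0.0
```

Emit:
{"fn": "move_arm", "kwargs": {
  "increments": [
    {"dx": 0.0, "dy": 0.0, "dz": -0.01, "wx": 0.0, "wy": 0.0, "wz": 0.0, "jaw": 0.6},
    {"dx": 0.0, "dy": 0.0, "dz": -0.03, "wx": 0.0, "wy": 0.0, "wz": 0.0, "jaw": 0.6},
    {"dx": 0.0, "dy": 0.0, "dz": -0.05, "wx": 0.0, "wy": 0.0, "wz": 0.0, "jaw": 0.6},
    {"dx": 0.0, "dy": 0.0, "dz": -0.07, "wx": 0.0, "wy": 0.0, "wz": 0.0, "jaw": 0.6},
    {"dx": 0.0, "dy": 0.0, "dz": -0.09, "wx": 0.0, "wy": 0.0, "wz": 0.0, "jaw": 0.6},
    {"dx": 0.0, "dy": 0.0, "dz": -0.11, "wx": 0.0, "wy": 0.0, "wz": 0.0, "jaw": 0.6},
    {"dx": 0.0, "dy": 0.0, "dz": -0.13, "wx": 0.0, "wy": 0.0, "wz": 0.0, "jaw": 0.6},
    {"dx": 0.0, "dy": 0.0, "dz": -0.14, "wx": 0.0, "wy": 0.0, "wz": 0.0, "jaw": 0.6}
  ]
}}

```text
clock: 13.27
tool_pos: [587.4, -316.0, 228.7]
tool_rot: [0.002, 0.713, 0.702, 0.001]
force: [0.3, 0.6, 0.1]
grip_width: 51.3
gripper_force: 0.0
```

```bash
python3 -c "
from h import *
st();c,i=shot('wrist','w9.png');ruler(i,c,82)
go(440,-245,235,-1)
"
```

```text
13.27 [ 587.4 -316.   228.7] yaw -0.9 tilt 0.22 F [0.3 0.6 0.1] w 51.3 g 0.0 q [ 0.83  0.64 -0.7   1.38  0.41  1.27  0.09]
ruler c [ 586.9 -250.6] size [185.9  28.7] near [ 586.6 -343.5] far [ 587.2 -157.6] ang -90.2
go d [ 0.0688 -0.149  -0.0062] w [0.3 0.1 0.1]
```

View pics/w9.png

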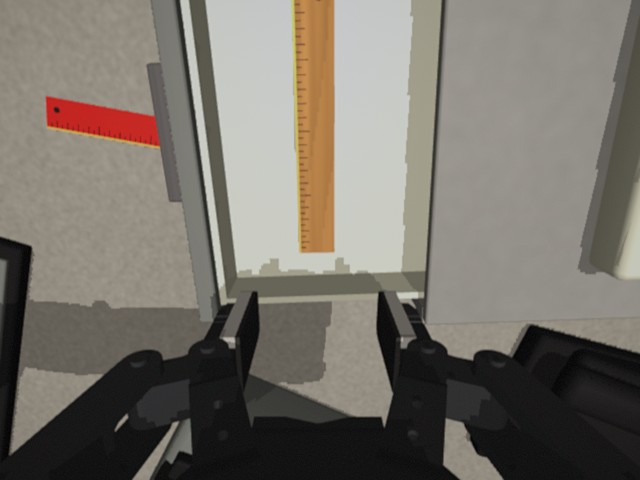

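The ruler lies flat in the drawer, with its near end at pixel (318,250), centre ≈(587,-243), and it is let go. Next: close the jaw, move in front of the drawer, and turn the tool 90° so the narrow profile faces the panel.

Emit:
{"fn": "move_arm", "kwargs": {
  "increments": [
    {"dx": 0.008, "dy": -0.019, "dz": -0.003, "wx": 0.0, "wy": 0.0, "wz": -5.5, "jaw": 0.0},
    {"dx": 0.017, "dy": -0.038, "dz": -0.003, "wx": 0.0, "wy": 0.0, "wz": -11.0, "jaw": 0.0},
    {"dx": 0.026, "dy": -0.058, "dz": -0.003, "wx": 0.0, "wy": 0.0, "wz": -17.0, "jaw": 0.0},
    {"dx": 0.034, "dy": -0.077, "dz": -0.003, "wx": 0.0, "wy": 0.0, "wz": -22.0, "jaw": 0.0},
    {"dx": 0.043, "dy": -0.096, "dz": -0.003, "wx": 0.0, "wy": 0.0, "wz": -28.0, "jaw": 0.0},
    {"dx": 0.052, "dy": -0.115, "dz": -0.003, "wx": 0.0, "wy": 0.0, "wz": -34.0, "jaw": 0.0},
    {"dx": 0.06, "dy": -0.135, "dz": -0.003, "wx": 0.0, "wy": 0.0, "wz": -39.0, "jaw": 0.0},
    {"dx": 0.069, "dy": -0.154, "dz": -0.003, "wx": 0.0, "wy": 0.0, "wz": -45.0, "jaw": 0.0}
  ]
}}

```text
clock: 13.98
tool_pos: [432.1, -244.2, 227.5]
tool_rot: [-0.001, 0.388, 0.922, -0.0]
force: [-1.0, 0.1, 0.7]
grip_width: 0.1
gripper_force: 0.0
```

Emit:
{"fn": "move_arm", "kwargs": {
  "increments": [
    {"dx": 0.0, "dy": 0.0, "dz": 0.01, "wx": 0.0, "wy": 0.0, "wz": -6.0, "jaw": 0.0},
    {"dx": 0.0, "dy": 0.0, "dz": 0.025, "wx": 0.0, "wy": 0.0, "wz": -12.0, "jaw": 0.0},
    {"dx": 0.0, "dy": 0.0, "dz": 0.04, "wx": 0.0, "wy": 0.0, "wz": -18.0, "jaw": 0.0},
    {"dx": 0.0, "dy": 0.0, "dz": 0.055, "wx": 0.0, "wy": 0.0, "wz": -24.0, "jaw": 0.0},
    {"dx": 0.0, "dy": 0.0, "dz": 0.07, "wx": 0.0, "wy": 0.0, "wz": -30.0, "jaw": 0.0},
    {"dx": 0.0, "dy": 0.0, "dz": 0.085, "wx": 0.0, "wy": 0.0, "wz": -36.0, "jaw": 0.0},
    {"dx": 0.0, "dy": 0.0, "dz": 0.1, "wx": 0.0, "wy": 0.0, "wz": -41.0, "jaw": 0.0},
    {"dx": 0.0, "dy": 0.0, "dz": 0.115, "wx": 0.0, "wy": 0.0, "wz": -45.0, "jaw": 0.0}
  ]
}}

```text
clock: 14.65
tool_pos: [433.1, -244.5, 111.9]
tool_rot: [-0.0, 0.005, 1.0, 0.0]
force: [-0.5, -1.1, 0.0]
grip_width: 0.3
gripper_force: 0.0
```

```bash
python3 -c "
from h import *
st();go(470,-245,108,89)
"
```

```text
14.65 [ 433.1 -244.5  111.9] yaw 89.4 tilt 0.06 F [-0.5 -1.1  0. ] w 0.3 g 0.0 q [ 1.15  0.66 -1.1   1.99  0.73  0.96  1.25]
go d [-0.0369 -0.0001  0.0039] w [ 0.  -0.   0.4]
```

Emit:
{"fn": "move_arm", "kwargs": {
  "increments": [
    {"dx": -0.012, "dy": 0.0, "dz": 0.003, "wx": 0.0, "wy": 0.0, "wz": 0.0, "jaw": 0.0},
    {"dx": -0.026, "dy": 0.0, "dz": 0.003, "wx": 0.0, "wy": 0.0, "wz": 0.0, "jaw": 0.0},
    {"dx": -0.036, "dy": 0.0, "dz": 0.003, "wx": 0.0, "wy": 0.0, "wz": 0.0, "jaw": 0.0},
    {"dx": -0.042, "dy": 0.0, "dz": 0.003, "wx": 0.0, "wy": 0.0, "wz": 0.0, "jaw": 0.0},
    {"dx": -0.048, "dy": 0.0, "dz": 0.003, "wx": 0.0, "wy": 0.0, "wz": 0.0, "jaw": 0.0},
    {"dx": -0.055, "dy": 0.0, "dz": 0.003, "wx": 0.0, "wy": 0.0, "wz": 0.0, "jaw": 0.0},
    {"dx": -0.063, "dy": 0.0, "dz": 0.003, "wx": 0.0, "wy": 0.0, "wz": 0.0, "jaw": 0.0},
    {"dx": -0.072, "dy": 0.0, "dz": 0.003, "wx": 0.0, "wy": 0.0, "wz": 0.0, "jaw": 0.0}
  ]
}}

```text
clock: 15.32
tool_pos: [505.9, -245.8, 110.3]
tool_rot: [-0.0, 0.008, 1.0, -0.0]
force: [-2.2, 0.3, 0.3]
grip_width: -0.1
gripper_force: 0.7
```

Emit:
{"fn": "move_arm", "kwargs": {
  "increments": [
    {"dx": -0.009, "dy": 0.0, "dz": 0.0, "wx": 0.0, "wy": 0.0, "wz": 0.0, "jaw": 0.0},
    {"dx": -0.018, "dy": 0.0, "dz": 0.0, "wx": 0.0, "wy": 0.0, "wz": 0.0, "jaw": 0.0},
    {"dx": -0.027, "dy": 0.0, "dz": 0.0, "wx": 0.0, "wy": 0.0, "wz": 0.0, "jaw": 0.0},
    {"dx": -0.036, "dy": 0.0, "dz": 0.0, "wx": 0.0, "wy": 0.0, "wz": 0.0, "jaw": 0.0},
    {"dx": -0.045, "dy": 0.0, "dz": 0.0, "wx": 0.0, "wy": 0.0, "wz": 0.0, "jaw": 0.0},
    {"dx": -0.054, "dy": 0.0, "dz": 0.0, "wx": 0.0, "wy": 0.0, "wz": 0.0, "jaw": 0.0},
    {"dx": -0.063, "dy": 0.0, "dz": 0.0, "wx": 0.0, "wy": 0.0, "wz": 0.0, "jaw": 0.0},
    {"dx": -0.072, "dy": 0.0, "dz": 0.0, "wx": 0.0, "wy": 0.0, "wz": 0.0, "jaw": 0.0}
  ]
}}

```text
clock: 15.98
tool_pos: [578.4, -246.9, 110.1]
tool_rot: [-0.0, 0.008, 1.0, 0.0]
force: [-1.2, 1.2, -0.3]
grip_width: -0.0
gripper_force: 0.7
```

```bash
python3 -c "
from h import *
st();shot('scene','s10.png')
"
```

```text
15.98 [ 578.4 -246.9  110.1] yaw 89.1 tilt 0.01 F [-1.2  1.2 -0.3] w -0.0 g 0.7 q [ 0.92  0.81 -1.02  1.64  0.75  1.13  1.25]
```

View pics/s10.png

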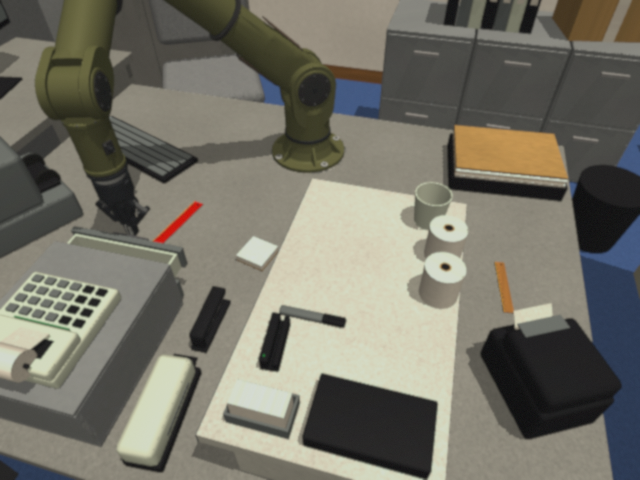

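The drawer is closing (its front now at about (125,245) in the scene view) and the bystanders are in place. Continue the push.

Emit:
{"fn": "move_arm", "kwargs": {
  "increments": [
    {"dx": -0.008, "dy": 0.0, "dz": 0.0, "wx": 0.0, "wy": 0.0, "wz": 0.0, "jaw": 0.0},
    {"dx": -0.016, "dy": 0.0, "dz": 0.0, "wx": 0.0, "wy": 0.0, "wz": 0.0, "jaw": 0.0},
    {"dx": -0.024, "dy": 0.0, "dz": 0.0, "wx": 0.0, "wy": 0.0, "wz": 0.0, "jaw": 0.0},
    {"dx": -0.031, "dy": 0.0, "dz": 0.0, "wx": 0.0, "wy": 0.0, "wz": 0.0, "jaw": 0.0},
    {"dx": -0.037, "dy": 0.0, "dz": 0.0, "wx": 0.0, "wy": 0.0, "wz": 0.0, "jaw": 0.0},
    {"dx": -0.042, "dy": 0.0, "dz": 0.0, "wx": 0.0, "wy": 0.0, "wz": 0.0, "jaw": 0.0},
    {"dx": -0.046, "dy": 0.0, "dz": 0.0, "wx": 0.0, "wy": 0.0, "wz": 0.0, "jaw": 0.0},
    {"dx": -0.05, "dy": 0.0, "dz": 0.0, "wx": 0.0, "wy": 0.0, "wz": 0.0, "jaw": 0.0}
  ]
}}

```text
clock: 16.7
tool_pos: [625.2, -247.6, 109.9]
tool_rot: [-0.003, 0.008, 1.0, -0.0]
force: [-20.9, 1.9, 13.2]
grip_width: -0.1
gripper_force: 11.0
```

Emit:
{"fn": "move_arm", "kwargs": {
  "increments": [
    {"dx": -0.002, "dy": 0.0, "dz": 0.0, "wx": 0.0, "wy": 0.0, "wz": 0.0, "jaw": 0.0},
    {"dx": -0.004, "dy": 0.0, "dz": 0.0, "wx": 0.0, "wy": 0.0, "wz": 0.0, "jaw": 0.0},
    {"dx": -0.006, "dy": 0.0, "dz": 0.0, "wx": 0.0, "wy": 0.0, "wz": 0.0, "jaw": 0.0},
    {"dx": -0.007, "dy": 0.0, "dz": 0.0, "wx": 0.0, "wy": 0.0, "wz": 0.0, "jaw": 0.0},
    {"dx": -0.008, "dy": 0.0, "dz": 0.0, "wx": 0.0, "wy": 0.0, "wz": 0.0, "jaw": 0.0},
    {"dx": -0.009, "dy": 0.0, "dz": 0.0, "wx": 0.0, "wy": 0.0, "wz": 0.0, "jaw": 0.0},
    {"dx": -0.01, "dy": 0.0, "dz": 0.0, "wx": 0.0, "wy": 0.0, "wz": 0.0, "jaw": 0.0},
    {"dx": -0.01, "dy": 0.0, "dz": 0.0, "wx": 0.0, "wy": 0.0, "wz": 0.0, "jaw": 0.0}
  ]
}}

```text
clock: 17.37
tool_pos: [625.3, -247.7, 109.7]
tool_rot: [-0.013, 0.007, 1.0, -0.001]
force: [-44.6, 4.5, 27.0]
grip_width: 0.2
gripper_force: 22.5
```

The push stopped firmly at x=625. I'll back off and check by measurement that the drawer is shut.

Emit:
{"fn": "move_arm", "kwargs": {
  "increments": [
    {"dx": 0.01, "dy": 0.0, "dz": 0.0, "wx": 0.0, "wy": 0.0, "wz": 0.0, "jaw": 0.0},
    {"dx": 0.02, "dy": 0.0, "dz": 0.0, "wx": 0.0, "wy": 0.0, "wz": 0.0, "jaw": 0.0},
    {"dx": 0.04, "dy": 0.0, "dz": 0.0, "wx": 0.0, "wy": 0.0, "wz": 0.0, "jaw": 0.0},
    {"dx": 0.07, "dy": 0.0, "dz": -0.01, "wx": 0.0, "wy": 0.0, "wz": 0.0, "jaw": 0.0},
    {"dx": 0.1, "dy": 0.0, "dz": -0.04, "wx": 0.0, "wy": 0.0, "wz": 0.0, "jaw": 0.0},
    {"dx": 0.11, "dy": 0.0, "dz": -0.08, "wx": 0.0, "wy": 0.0, "wz": 0.0, "jaw": 0.0},
    {"dx": 0.11, "dy": 0.0, "dz": -0.12, "wx": 0.0, "wy": 0.0, "wz": 0.0, "jaw": 0.0},
    {"dx": 0.11, "dy": 0.0, "dz": -0.15, "wx": 0.0, "wy": 0.0, "wz": 0.0, "jaw": 0.0}
  ]
}}

```text
clock: 18.03
tool_pos: [527.6, -246.5, 263.8]
tool_rot: [0.001, 0.008, 1.0, -0.001]
force: [2.4, 0.1, -0.6]
grip_width: -0.0
gripper_force: 0.0
```

```bash
python3 -c "
from h import *
st()
for n in('top','scene'):
    c,i=shot(n,n+'11.png');g=cv2.cvtColor(i,cv2.COLOR_RGB2GRAY)
    for y in(-350,-310,-280,-200,-150,-125):
        xs=np.arange(590,700,5);p=proj(c,np.c_[xs,np.full(len(xs),y),np.full(len(xs),140.)])
        print(n,y,[int(g[int(round(v)),int(round(u))]) if 0<=v<480 and 0<=u<640 else -1 for u,v in p])
"
```

```text
18.03 [ 527.6 -246.5  263.8] yaw 89.1 tilt 0.17 F [ 2.4  0.1 -0.6] w -0.0 g 0.0 q [ 1.05  0.61 -1.16  1.56  0.57  1.34  1.39]
top -350 [26, 21, 26, 31, 28, 29, 28, 49, 60, 52, 35, 42, 68, 71, 65, 62, 87, 90, 91, 91, 94, 89]
top -310 [76, 86, 90, 91, 80, 58, 47, 35, 30, 36, 34, 44, 69, 75, 67, 72, 86, 91, 94, 95, 92, 94]
top -280 [86, 91, 91, 92, 77, 61, 43, 29, 36, 40, 40, 47, 73, 73, 70, 77, 93, 94, 93, 93, 91, 92]
top -200 [92, 91, 70, 66, 64, 55, 46, 41, 42, 59, 54, 63, 77, 75, 71, 83, 96, 95, 95, 93, 94, 93]
top -150 [94, 95, 97, 86, 65, 56, 44, 34, 35, 37, 39, 66, 78, 74, 74, 90, 93, 94, 93, 94, 94, 94]
top -125 [97, 95, 97, 89, 69, 51, 34, 37, 38, 37, 41, 70, 81, 72, 71, 83, 95, 94, 96, 96, 95, 95]
scene -350 [99, 94, 98, 117, 113, 115, 127, 130, 130, 132, 131, 132, 133, 126, 116, 116, 131, 134, 133, 134, 133, 133]
scene -310 [88, 89, 88, 87, 87, 86, 87, 85, 85, 91, 106, 132, 135, 128, 114, 118, 132, 133, 134, 134, 134, 134]
scene -280 [87, 87, 88, 87, 88, 88, 88, 89, 87, 89, 117, 130, 133, 127, 117, 127, 134, 135, 136, 136, 135, 135]
scene -200 [135, 133, 135, 131, 110, 87, 88, 90, 110, 128, 131, 128, 111, 95, 117, 131, 136, 136, 137, 137, 135, 135]
scene -150 [75, 73, 78, 74, 81, 81, 85, 96, 99, 127, 132, 133, 133, 124, 115, 132, 134, 135, 134, 134, 134, 135]
scene -125 [137, 137, 137, 135, 133, 135, 135, 135, 134, 137, 137, 137, 133, 119, 120, 131, 135, 134, 133, 134, 133, 131]
```

```bash
python3 -c "
from h import *
c=cam('top');a=cv2.cvtColor(cv2.imread('pics/top0.png'),7-1);b=cv2.cvtColor(cv2.imread('pics/top11.png'),6)
def prof(g,c,y,z,xs):
    p=proj(c,np.c_[xs,np.full(len(xs),y),np.full(len(xs),float(z))]).astype(np.float32)
    return cv2.remap(g,p[:,0].reshape(1,-1),p[:,1].reshape(1,-1),1)[0]
print('back',[(y,prof(a,c,y,140,np.arange(970,1050,4)).tolist()) for y in(-130,-320,-350)])
xs=np.arange(480,540,3)
print('open panel z129 480..',[prof(a,c,y,129,xs).tolist() for y in(-150,-310)])
xs=np.arange(634,694,3)
print('now panel z129 634..',[prof(b,c,y,129,xs).tolist() for y in(-150,-310)])
cw,w=shot('wrist','w12.png');w=cv2.cvtColor(w,cv2.COLOR_RGB2GRAY);xs=np.arange(630,690,2)
print('wrist',[(y,z,prof(w,cw,y,z,xs).tolist()) for y in(-310,-180) for z in(129,140)])
"
```

```text
back [(-130, [88, 89, 88, 89, 89, 90, 80, 61, 55, 54, 54, 52, 52, 53, 55, 52, 54, 54, 50, 52]), (-320, [137, 140, 136, 138, 137, 137, 133, 111, 74, 58, 55, 56, 53, 53, 53, 54, 56, 55, 53, 52]), (-350, [132, 134, 131, 132, 132, 129, 126, 107, 74, 56, 55, 55, 56, 53, 56, 56, 51, 50, 50, 53])]
open panel z129 480.. [[65, 61, 53, 51, 62, 76, 80, 83, 89, 109, 129, 138, 141, 140, 141, 141, 141, 140, 140, 140], [65, 64, 62, 53, 49, 56, 71, 78, 80, 84, 102, 123, 135, 137, 138, 138, 139, 136, 139, 141]]
now panel z129 634.. [[39, 39, 35, 40, 53, 71, 77, 76, 70, 70, 78, 86, 94, 95, 96, 94, 94, 94, 94, 95], [37, 34, 33, 37, 39, 49, 65, 73, 74, 74, 70, 75, 84, 92, 92, 92, 94, 94, 94, 94]]
wrist [(-310, 129, [67, 68, 68, 68, 68, 67, 67, 68, 61, 49, 37, 28, 29, 28, 26, 27, 25, 28, 25, 26, 27, 28, 28, 30, 28, 31, 41, 41, 35, 30]), (-310, 140, [67, 66, 67, 63, 35, 28, 28, 27, 28, 30, 28, 30, 33, 33, 32, 31, 32, 31, 31, 29, 27, 33, 43, 42, 42, 42, 39, 35, 30, 27]), (-180, 129, [67, 67, 67, 68, 68, 67, 68, 69, 47, 27, 28, 28, 28, 29, 30, 27, 29, 29, 34, 37, 38, 38, 37, 37, 38, 35, 29, 31, 43, 44]), (-180, 140, [68, 69, 68, 64, 34, 28, 29, 28, 28, 28, 28, 28, 28, 28, 31, 36, 38, 37, 37, 38, 37, 38, 30, 33, 44, 44, 41, 44, 43, 43])]
```

The face now lies at x≈647–650. The unit's back edge is at x≈997, and 350 mm in front of it is 647. Travel was about 155 mm, within the stated opening range, and it ended on a hard stop, so the drawer is shut. The arm is clear, so I'm handing in.

```bash
python3 -c "
from rig import ctrl
print(ctrl.sign_off())"
```

```text
the job is handed in; nothing more can be done
None
```

The ruler was laid flat in the drawer's front compartment and the drawer pushed to its stop, which measures as shut to about 2 mm; I handed the job in at about 18 s, with no verdict returned.

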